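# Drive the spring dowels home in the starter housing

## Robot

A 7-joint arm with a two-finger parallel gripper is mounted at the origin on the work surface. World frame = base frame: x ahead of the robot, y to its left, z up, the work surface at z = 0. Lengths are in m, angles in rad, forces in N, time in s.
With the tool pointing down it reaches from about 0.4 to 0.85 m from the base axis. Payload 10.4 kg.
Tool frame: the origin (TCP) lies between the finger pads; the fingertips stand 22 mm ahead of it and the grasp point (between the pads) lies 3 mm ahead of it; z points along the fingers, y is the line along which they close (so a half turn about z gives the same grasp; the last joint's range is limited). The gripper opens to 85 mm and grips with 20 to 120 N. Pads are 22 mm wide; open, the fingers measure 114 mm over their backs; the gripper's body (76 mm by 85 mm) begins 54 mm behind the grasp point. The pads swing forward as they close: fully open they stand 13 mm farther back than shut.
Start: joints at [-1.326, 0.332, -0.065, 1.46, 0.022, 1.35, -0.088], TCP at [0.165, 0.603, 0.218] pointing down, gripper open.
Joint ranges: [-2.6, 2.6], [-0.5, 2.12], [-1.47, 1.34], [0.16, 2.42], [-1.27, 4.41], [0.06, 2.06], [-2.6, 2.6]. Speed limits (rad/s): [2.22, 2.22, 2.79, 2.79, 3.14, 3.14, 3.14].

## Interface

Orientations are given as a unit quaternion [x, y, z, w].
In Python, from workcell import manip, camera, ticket, boxes_of, outline_of gives the robot as it stands.
- The arm moves only by the tool carry_out, never from a script. Its argument "deltas" is a list of rows, each a list of 5 numbers: the shift along the tool's x, y, z as a fraction of full scale, then the turn about the tool's z as a fraction of full scale, then the opening, from -1 (shut) to 1 (fully open), so that 0 is half open. In form: [[tx, ty, tz, spin, gripper], ...]. A call has 1 to 20 rows; each row is the pose to reach, as a shift and turn from the pose commanded when the call began, along the tool's axes at that moment; what a row does not reach only later rows make up. Full scale, the value 1, is 150 mm for a shift and 30 degrees for a turn. A row lasts 1/8 s, in which the tool goes at most 62.5 mm and 10.7 degrees, less where a joint would pass 70% of its speed; a pose out of reach is approached as far as the arm can. A call with a number of a shift or a turn outside -1 to 1 is refused whole. A call with a gripper value outside its range is refused whole. The fingers move at their own pace and stop on an object; "force" is the grip in N (left out, the last holds). Time passes only in rows, so rows that repeat a pose let the fingers close. It gives the time, the measured TCP pose, the force, the opening and the grip force at its end, in the units of the state.
- manip.get_obs(): the state, without advancing time (a new reading comes with each control period).
- camera(name): name is "side" or "top"; returns a dict with "img" (420x560x3 uint8, red, green, blue), "depth" (420x560 float32, m along the optical axis (not along the pixel's ray), 0 where there is no reading), "vertical_fov" (degrees; the focal length in pixels is half the picture's height over the tangent of half this angle, whatever the lens; pixels are square), "cx", "cy" (the principal point, pixels), "R" (3x3) and "t" (3): a world point X has camera coordinates R X + t. Camera axes: x right, y down, z forward; pixel columns grow to the right and rows downward; lengths in m; the calibration is good to about 2 mm. A picture is of the moment at which its call begins.
- ticket.hand_in(): hands the job in; it is judged then, once.
Trained networks look in a picture, given as the dict that the camera call returned (one of the last four; its "shot" number tells which), for a name from the list of things; names that differ only in an ending like _2 or _b are one class to them, and where a whole thing is asked for, a point or a joint stands for the part that bears it (a point fixed in the world has none). Each returns a list of dicts, best first, with "conf" (0 to 1); they miss things now and then, are a little off and sometimes report something else, mostly with a low value. They report only what shows in the picture. A call takes as long as a camera call.
- boxes_of(query, picture): "position" ([x, y, z] in m, in world coordinates, good to about 4 mm: the middle of the surface that is visible of it).
- outline_of(query, picture): "region" (420x560 bool, what is visible of it).
The state is a dict: "clock": time; "joint_pos": joint angles; "joint_velocities": joint speeds; "tau": joint torques, N m; "position": TCP position; "ee_rot": TCP orientation; "ft_force": force on the tool from outside, world axes, zero at the start; "torque": the same for the moment, N m; "grip_width": opening from 0.0 (shut) to 1.0 (fully open); "grasp_force": force on a finger pad.
Only numpy, scipy, OpenCV 4.12 (cv2) and the standard library are available. Lean on these libraries where they do the work, as an engineer would, in place of code of your own. Each camera call takes 0.05 s, during which the arm holds its last target. There are 200 camera calls.

## Task

The starter motor's drive-end housing is clamped in the bench vice, face up, and both of its steel spring dowels still stand too proud: pick up the mallet and knock each dowel down with blows, not by leaning on it, until it is fully home on the bottom of its hole. Strike only the dowels: the mallet must not hit the casting, nor the gripper touch the vice or the work in it. Then lay the mallet gently back down on the bench, clear of the vice, and leave the other parts lying about where they are.

Things in the scene. Friction and masses are not known exactly. Their poses are not given: they have to be found in the camera images.
- mallet: Square-headed mallet, about 0.5 kg, lying on the bench. Origin in the middle of the head: 46 x 46 mm in section, 92 mm along its own z between the two pale nylon striking faces. The flat-sided wooden handle (22 mm wide along y, 28 mm high along z) runs along its own -x, out to 250 mm. It lies on an edge of its lower face (-z) and on the handle's end, origin 49 mm up, handle sloping 8 degrees.
- mallet_grip (a point): Middle of the handle 65 mm behind the middle of the head: a good place to grip, across the 22 mm width; the mallet's centre of mass is 26 mm behind the middle of the head. Blows make it pivot a few degrees in the grip, head up. Axes as the mallet.
- vice: Black bench vice bolted to the bench. Origin at bench height under the middle of the jaw gap; z up, y along the 112 mm wide jaws, x across them. The screw with its tommy bar points to -x (to 241 mm from the origin, bar up to 167 mm high), the anvil to +x (135 mm). Jaw tops 155 mm above the bench.
- housing: Grey aluminium drive-end housing of a starter motor, its nose clamped in the jaws: an open round bell, mouth up, 106 mm across, with two dowel lugs on the y axis. Fixed. Its origin and axes are those of the vice.
- housing_face (a point): Centre of the bell's mouth, in the plane of the flat joint face (rim and dowel lugs), 213 mm above the bench. Axes as the vice.
- dowel_a (a joint): Downward slide (m) of the dowel on the +y side: 0 when it stands 16 mm above the joint face, 0.008 when home on the bottom of its hole, standing 8 mm; starts between 0 and 0.003. A tight fit: about 30 N shifts it, and it stays where it is left. A light push only twists the mallet in the grip; a blow landing at 0.2 to 0.5 m/s drives it 2 to 7 mm; once home it stops dead.
- dowel_b (a joint): Downward slide (m) of the dowel on the -y side: 0 when it stands 16 mm above the joint face, 0.008 when home on the bottom of its hole, standing 8 mm; starts between 0 and 0.003. A tight fit: about 30 N shifts it, and it stays where it is left. A light push only twists the mallet in the grip; a blow landing at 0.2 to 0.5 m/s drives it 2 to 7 mm; once home it stops dead.
- dowel_a_top (a point): Centre of the flat top of the dowel on the +y side: a plain steel pin of 12 mm diameter, upright, 58 mm from the middle of the housing, in a lug of 26 mm diameter. It moves down with the dowel. Its axes are those of the vice.
- dowel_b_top (a point): Centre of the flat top of the dowel on the -y side: a plain steel pin of 12 mm diameter, upright, 58 mm from the middle of the housing, in a lug of 26 mm diameter. It moves down with the dowel. Its axes are those of the vice.
- end_cap: Bystander: black round end cap of the starter, 74 mm diameter, 40 mm high, loose on the bench. Origin in the middle of its underside.
- solenoid: Bystander: upright steel solenoid with two copper studs on its black top, 52 mm diameter, 90 mm high, loose. Origin in the middle of its underside.
- spanner: Bystander: open-ended steel spanner, 170 mm long along its own x, lying flat and loose. Origin at the middle of its underside.

How it is judged:
By the outcome, as a careful person would: the job done as asked, in the order asked, and still so for the second after the job is handed in, with the robot touching nothing.
It also fails if it takes over 58 s, if anything falls off the work surface, if the arm or the gripper's body presses on something with over 40 N, if the wrist force passes 120 N, or if a joint passes its speed limit or range.

## Working session

There is one attempt and no reset: what is moved stays moved. The work goes in short steps, Python scripts to look and compute and a tool call to move; the robot and the scene stay as the last step left them, time stands still between calls to the robot, and variables do not carry over. Pictures are saved under pics/ and viewed, at most 10 in all, crops included, and the job is handed in when it is done.

Besides the shell and the picture viewer there is one more tool, called as name([rows], argument=value, ...), one row to a line, values as JSON. carry_out: Moves the arm, as the interface text tells. Its arguments: {"type":"object","properties":{"deltas":{"type":"array","items":{"type":"array","items":{"type":"number"}}},"force":{"type":"number"}},"required":["deltas"]}

```bash
mkdir -p pics; cat > h.py <<'E'
import numpy as np, cv2
from workcell import manip, camera, ticket, boxes_of, outline_of
def cloud(c):
    H,W=c["depth"].shape; f=H/2/np.tan(np.radians(c["vertical_fov"])/2)
    v,u=np.mgrid[:H,:W]; d=c["depth"]
    P=np.stack([(u-c["cx"])/f*d,(v-c["cy"])/f*d,d],-1)
    return (P-c["t"])@c["R"]
def save(c,n): cv2.imwrite(f"pics/{n}.png",c["img"][...,::-1])
E
python3 - <<'E'
from h import *
np.set_printoptions(precision=4,suppress=True)
o=manip.get_obs();print(o)
ims=[]
for n in("top","side"):
    c=camera(n);ims.append(c["img"]);P=cloud(c)
    print(n,"campos",-c["R"].T@c["t"],c["vertical_fov"])
    np.savez(f"{n}.npz",img=c["img"],P=P,d=c["depth"])
    for q in("mallet","vice","housing","dowel_a_top","end_cap","solenoid","spanner"):
        print(q,[(np.round(b["position"],3),round(b["conf"],2)) for b in boxes_of(q,c)[:3]])
    save(c,n+"0")
E
```

```text
{'clock': 0.0, 'joint_pos': array([-1.3256,  0.3328, -0.0647,  1.4609,  0.0216,  1.3499, -0.0885]), 'joint_velocities': array([-0.0013, -0.0018,  0.0004, -0.0024,  0.0026,  0.001 , -0.0002]), 'tau': array([ -0.0002, -62.5426,   0.0491, -39.1619,   0.0161,   0.0095,
         0.    ]), 'position': array([0.1653, 0.6023, 0.2171]), 'ee_rot': array([ 0.1335,  0.9911, -0.0007, -0.0001]), 'ft_force': array([-0.2898,  0.5768, -0.4274]), 'torque': array([ 0.0389, -0.016 , -0.0315]), 'grasp_force': 0.0, 'grip_width': 1.0020190999458582}
top campos [0.5597 0.0053 1.1091] 46.84366559426492
mallet [(array([ 0.525, -0.219,  0.193]), 0.75), (array([0.527, 0.134, 0.049]), 0.59)]
vice [(array([ 0.511, -0.198,  0.153]), 0.57)]
housing [(array([ 0.526, -0.218,  0.195]), 0.77)]
dowel_a_top []
end_cap [(array([ 0.621, -0.002,  0.03 ]), 0.87)]
solenoid [(array([0.763, 0.02 , 0.074]), 0.63)]
spanner [(array([ 0.767, -0.174,  0.004]), 0.8)]
side campos [0.2849 0.4748 0.7815] 53.83827882870311
mallet [(array([0.531, 0.147, 0.045]), 0.56)]
vice [(array([ 0.495, -0.185,  0.118]), 0.86)]
housing [(array([ 0.525, -0.21 ,  0.2  ]), 0.97)]
dowel_a_top [(array([0.756, 0.03 , 0.058]), 0.71)]
end_cap [(array([0.612, 0.011, 0.031]), 0.76)]
solenoid [(array([0.756, 0.031, 0.061]), 0.76)]
spanner [(array([ 0.766, -0.172,  0.004]), 0.83)]
```

View pics/top0.png

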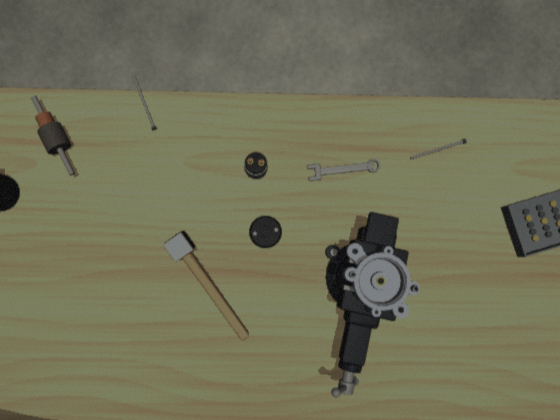

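View pics/side0.png

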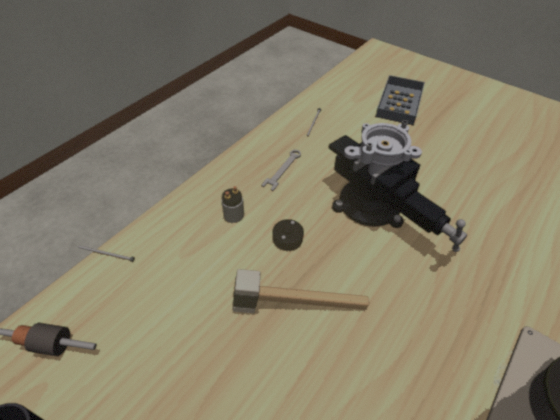

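Top view: mallet head at (179,246), handle end at (245,336); housing mouth at (382,282), dowel lugs at about (351,274) and (413,289); vice screw points down to (345,385). The side view agrees. Next I measure these from depth.

```bash
python3 - <<'E'
from h import *
np.set_printoptions(precision=4,suppress=True)
T=np.load("top.npz");S=np.load("side.npz")
for n,D in(("top",T),("side",S)):
    P=D["P"];ok=D["d"]>0
    z=P[...,2]
    near=ok&(np.hypot(P[...,0]-.525,P[...,1]+.215)<.1)
    h=near&(z>.2165); print(n,"above face:",h.sum(),"face z",np.median(z[near&(z>.205)]))
    k,l=cv2.connectedComponents(h.astype(np.uint8))
    for i in range(1,k):
        m=l==i
        if m.sum()>4: print(" blob",m.sum(),P[m].mean(0),P[m].max(0)[2],"px",np.argwhere(m).mean(0))
    f=near&(abs(z-.213)<.004)
    q=P[f]
    hull=cv2.minEnclosingCircle(q[:,:2].astype(np.float32)); print(" face n",len(q),"mean",q.mean(0),hull)
    # mallet
    b=ok&(z>.012)&(P[...,0]>.4)&(P[...,0]<.72)&(P[...,1]>.02)&(P[...,1]<.3)&~(np.hypot(P[...,0]-.617,P[...,1]-.005)<.06)
    head=b&(z>.08); print(" head top",head.sum(),P[head].mean(0),P[head][:,:2].min(0),P[head][:,:2].max(0))
    print(" head rect",cv2.minAreaRect(P[head][:,:2].astype(np.float32)))
    hd=b&(z<.07); hd&=np.hypot(P[...,0]-P[head].mean(0)[0],P[...,1]-P[head].mean(0)[1])>.06
    q=P[hd];c=q.mean(0);u=np.linalg.svd(q-c,full_matrices=0)[2][0]
    s=(q-c)@u;print(" handle",len(q),c,u,s.min(),s.max(), "yaw",np.degrees(np.arctan2(u[1],u[0])))
im=T["img"][225:330,310:450]; im2=S["img"][110:190,330:430]
a=cv2.resize(im,None,fx=4,fy=4,interpolation=3);b=cv2.resize(im2,None,fx=4,fy=4,interpolation=3)
cv2.imwrite("pics/crop1.png",a[...,::-1])
E
```

```text
top above face: 217 face z 0.21432465458042607
 blob 48 [ 0.5333 -0.1614  0.2251] 0.2313181676607156 px [274.0208 352.0625]
 blob 6 [ 0.5249 -0.2665  0.2174] 0.21782092423439198 px [279.3333 408.3333]
 blob 58 [ 0.5105 -0.2746  0.2252] 0.23283392732460406 px [287.5862 414.1897]
 blob 8 [ 0.5004 -0.2628  0.2167] 0.21739466925420273 px [292.75  406.375]
 face n 1136 mean [ 0.522  -0.2193  0.214 ] ((0.519993782043457, -0.21831899881362915), 0.07063893973827362)
 head top 504 [0.5818 0.1778 0.0949] [0.5509 0.1489] [0.6114 0.2089]
 head rect ((0.5823884010314941, 0.17901277542114258), (0.04752630740404129, 0.04651748761534691), 36.406044006347656)
 handle 843 [0.4675 0.0932 0.0414] [-0.7954 -0.5904 -0.1374] -0.08331883611877391 0.09293153651132398 yaw -143.41401072496006
side above face: 104 face z 0.21399980806849977
 blob 42 [ 0.5106 -0.2729  0.2254] 0.23206423805968882 px [123.5    403.6429]
 blob 42 [ 0.5338 -0.1592  0.224 ] 0.22972659616283106 px [146.4762 368.6429]
 face n 690 mean [ 0.5208 -0.2161  0.2136] ((0.5218689441680908, -0.2180231809616089), 0.07108065485954285)
 head top 590 [0.5799 0.1827 0.0943] [0.5514 0.1496] [0.6112 0.2098]
 head rect ((0.5822033882141113, 0.17963916063308716), (0.04711521044373512, 0.04694271460175514), 33.611907958984375)
 handle 1139 [0.4665 0.0996 0.0389] [-0.7968 -0.5888 -0.1359] -0.08134876713887058 0.08914489295045011 yaw -143.53894890507777
```

View pics/crop1.png

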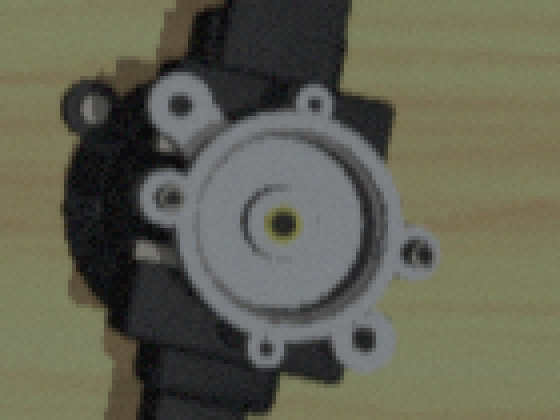

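```bash
cat >> h.py <<'E'
from scipy.spatial.transform import Rotation as Ro
def plan(target,yaw,start=None):
    """print per-call fractions (tx,ty,tz,spin) to reach TCP target with tool-x yaw (deg)"""
    o=manip.get_obs(); p=np.array(o["position"]); x=Ro.from_quat(o["ee_rot"]).as_matrix()[:,0]
    y=np.degrees(np.arctan2(x[1],x[0])); d=(yaw-y+180)%360-180; D=np.array(target)-p
    n=int(np.ceil(max(abs(D).max()/.105,abs(d)/30,1)-.02))
    print("t",round(o["clock"],2),"pos",p.round(4),"yaw",round(y,2),"F",np.round(o["ft_force"],1),"grip",round(o["grip_width"],3),round(o["grasp_force"],1))
    for i in range(n):
        a=np.radians(y+i*d/n); s=D/n
        print(np.round([(s[0]*np.cos(a)+s[1]*np.sin(a))/.15,(s[0]*np.sin(a)-s[1]*np.cos(a))/.15,-s[2]/.15,-d/n/30],3))
E
python3 -c "
from h import *
plan([.5356,.1447,.15],36.5)"
```

```text
t 0.8 pos [0.1654 0.6027 0.2179] yaw 164.66 F [-0.2  0.1  0.3] grip 1.002 0.0
[-0.638 -0.458  0.091  0.854]
[-0.773 -0.137  0.091  0.854]
[-0.757  0.211  0.091  0.854]
[-0.591  0.517  0.091  0.854]
[-0.309  0.722  0.091  0.854]
```

carry_out([
  [-0.32, -0.23, 0.05, 0.3, 1],
  [-0.64, -0.46, 0.09, 0.6, 1],
  [-0.64, -0.46, 0.09, 0.85, 1],
], force=120)

```text
clock: 1.18
position: [0.2441, 0.5071, 0.2044]
ee_rot: [0.355, 0.935, -0.0, 0.001]
ft_force: [-0.9, 0.3, -0.5]
grip_width: 0.999
grasp_force: 0.0
```

carry_out([
  [-0.38, -0.07, 0.05, 0.3, 1],
  [-0.77, -0.14, 0.09, 0.6, 1],
  [-0.77, -0.14, 0.09, 0.85, 1],
])

```text
clock: 1.55
position: [0.317, 0.4153, 0.1909]
ee_rot: [0.552, 0.834, -0.0, 0.001]
ft_force: [-1.3, 1.5, -0.9]
grip_width: 0.999
grasp_force: 0.0
```

carry_out([
  [-0.38, 0.1, 0.05, 0.3, 1],
  [-0.76, 0.21, 0.09, 0.6, 1],
  [-0.76, 0.21, 0.09, 0.85, 1],
])

```text
clock: 1.92
position: [0.391, 0.3233, 0.1773]
ee_rot: [0.723, 0.691, -0.0, 0.001]
ft_force: [0.6, 0.8, -0.1]
grip_width: 0.998
grasp_force: 0.0
```

carry_out([
  [-0.3, 0.26, 0.05, 0.3, 1],
  [-0.59, 0.52, 0.09, 0.6, 1],
  [-0.59, 0.52, 0.09, 0.85, 1],
])

```text
clock: 2.3
position: [0.4656, 0.232, 0.1638]
ee_rot: [0.857, 0.515, 0.0, 0.001]
ft_force: [-0.9, 1.3, -0.1]
grip_width: 0.999
grasp_force: 0.0
```

carry_out([
  [-0.15, 0.36, 0.05, 0.3, 1],
  [-0.31, 0.72, 0.09, 0.6, 1],
  [-0.31, 0.72, 0.09, 0.85, 1],
  [-0.31, 0.72, 0.09, 0.85, 1],
])

```text
clock: 2.8
position: [0.5377, 0.1455, 0.1503]
ee_rot: [0.948, 0.319, -0.0, -0.0]
ft_force: [0.2, -0.7, -0.6]
grip_width: 1.004
grasp_force: 0.0
```

```bash
python3 -c "
from h import *
plan([.5356,.1447,.043],36.5)
print(manip.get_obs()['joint_pos'])"
```

```text
t 2.8 pos [0.5377 0.1455 0.1503] yaw 37.17 F [ 0.2 -0.7 -0.6] grip 1.004 0.0
[-0.007 -0.002  0.358  0.011]
[-0.007 -0.002  0.358  0.011]
[-0.79249387  0.24461169  0.51751805  1.75718945 -0.13028888  1.17401574
 -1.15935657]
```

carry_out([
  [-0.01, 0, 0.3, 0.02, 1],
  [-0.01, 0, 0.6, 0.02, 1],
  [-0.01, 0, 0.71, 0.02, 1],
  [-0.01, 0, 0.71, 0.02, 1],
  [-0.01, 0, 0.71, 0.02, -1],
  [-0.01, 0, 0.71, 0.02, -1],
  [-0.01, 0, 0.71, 0.02, -1],
  [-0.01, 0, 0.71, 0.02, -1],
  [-0.01, 0, 0.71, 0.02, -1],
  [-0.01, 0, 0.71, 0.02, -1],
  [-0.01, 0, 0.71, 0.02, -1],
  [-0.01, 0, 0.71, 0.02, -1],
], force=120)

```text
clock: 4.3
position: [0.5364, 0.1448, 0.0439]
ee_rot: [0.95, 0.314, -0.0, -0.0]
ft_force: [-0.1, 0.4, -0.4]
grip_width: -0.004
grasp_force: 0.0
```

carry_out([
  [0, 0, -0.15, 0, -1],
  [0, 0, -0.4, 0, -1],
  [0, 0, -0.75, 0, -1],
  [0, 0, -1, 0, -1],
  [0, 0, -1, 0, -1],
])

```text
clock: 4.92
position: [0.538, 0.1452, 0.1969]
ee_rot: [0.95, 0.314, 0.003, -0.001]
ft_force: [0.6, -0.4, -1.3]
grip_width: -0.004
grasp_force: 0.0
```

carry_out([
  [0, 0, -0.35, 0, -1],
  [0, 0, -0.7, 0, -1],
  [0, 0, -0.7, 0, -1],
  [0, 0, -0.7, 0, -1],
])

```text
clock: 5.42
position: [0.536, 0.1448, 0.2975]
ee_rot: [0.95, 0.314, -0.001, 0.0]
ft_force: [-0.4, 0.2, -0.6]
grip_width: -0.004
grasp_force: 0.0
```

```bash
cat >> h.py <<'E'
def look(name,shot):
    c=camera(name); save(c,shot); P=cloud(c); o=manip.get_obs(); p=np.array(o["position"])
    x=Ro.from_quat(o["ee_rot"]).as_matrix()[:,0]; w=np.array([-x[1],x[0],0]); 
    Q=P[c["depth"]>0]-p; a=np.stack([Q@x,Q@w,Q[:,2]],-1)   # along head, left, up, about TCP
    return c,P,a
E
python3 - <<'E'
from h import *
np.set_printoptions(precision=4,suppress=True)
plan([.46,-.14,.33],-11.5)
for n in("side","top"):
    c,P,a=look(n,n+"1")
    hd=a[(a[:,0]>.03)&(a[:,0]<.1)&(abs(a[:,1])<.035)&(a[:,2]>-.08)&(a[:,2]<.08)]
    ha=a[(a[:,0]<-.05)&(a[:,0]>-.2)&(abs(a[:,1])<.02)&(abs(a[:,2])<.05)]
    print(n,len(hd),len(ha))
    if len(ha)>20: print(" handle slope(up per x), at0, lateral",np.polyfit(ha[:,0],ha[:,2],1),np.polyfit(ha[:,0],ha[:,1],1),ha[:,0].min())
    if len(hd)>20:
        t=hd[hd[:,2]>np.percentile(hd[:,2],95)-.012]
        print(" head min",hd.min(0),"max",hd.max(0),"top slope",np.polyfit(t[:,0],t[:,2],1),t.mean(0))
E
```

```text
t 5.42 pos [0.536  0.1448 0.2975] yaw 36.57 F [-0.4  0.2 -0.6] grip -0.004 0.0
[-0.513  0.408 -0.072  0.534]
[-0.38   0.533 -0.072  0.534]
[-0.218  0.618 -0.072  0.534]
side 0 0
top 0 0
```

View pics/side1.png

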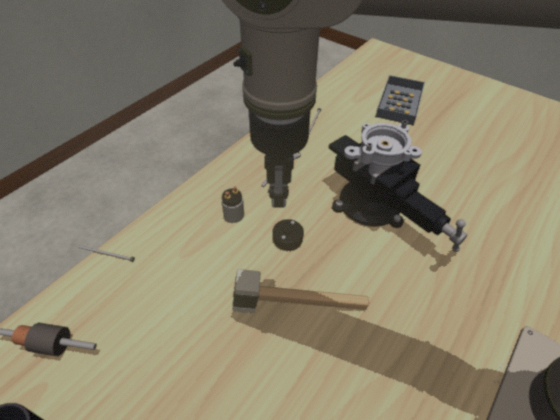

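The side view shows empty fingers at (279,195), and the mallet still lies at (247,290): the grasp missed. I'll measure again and check where the fingertips really are.

```bash
cat > mal.py <<'E'
from h import *
np.set_printoptions(precision=4,suppress=True)
c=camera("side");P=cloud(c);z=P[...,2]
o=manip.get_obs();print(o["position"])
f=c["img"].shape[0]/2/np.tan(np.radians(c["vertical_fov"])/2)
for X in(o["position"],np.array(o["position"])-[0,0,.022]):
    q=c["R"]@X+c["t"];print("proj",q[:2]/q[2]*f+[c["cx"],c["cy"]],"depth",q[2])
g=(c["depth"]>0)&(np.hypot(P[...,0]-.536,P[...,1]-.145)<.06)&(z>.2)
q=P[g];print("lowest gripper pts",q[np.argsort(q[:,2])[:40]].mean(0),q[:,2].min())
b=(c["depth"]>0)&(z>.012)&(z<.12)&(P[...,0]>.38)&(P[...,0]<.72)&(P[...,1]>.02)&(P[...,1]<.3)&~(np.hypot(P[...,0]-.617,P[...,1]-.005)<.06)
h=b&(z>.08);print("head",cv2.minAreaRect(P[h][:,:2].astype(np.float32)),np.median(z[h]))
m=P[h].mean(0);hd=b&(np.hypot(P[...,0]-m[0],P[...,1]-m[1])>.06)
q=P[hd];d=q.mean(0);u=np.linalg.svd(q-d,full_matrices=0)[2][0];print("handle",d,u,np.degrees(np.arctan2(u[1],u[0])))
E
python3 mal.py
```

```text
[0.5358 0.1447 0.2973]
proj [278.3071 211.2147] depth 0.6372501756942172
proj [278.2314 220.2713] depth 0.6536198008734322
lowest gripper pts [0.531  0.1518 0.3202] 0.3127968215919215
head ((0.5821159482002258, 0.17944657802581787), (0.04717732593417168, 0.046915601938962936), 33.37141418457031) 0.09516170330781532
handle [0.46   0.095  0.0378] [-0.7988 -0.586  -0.136 ] -143.73967516607263
```

View pics/top1.png

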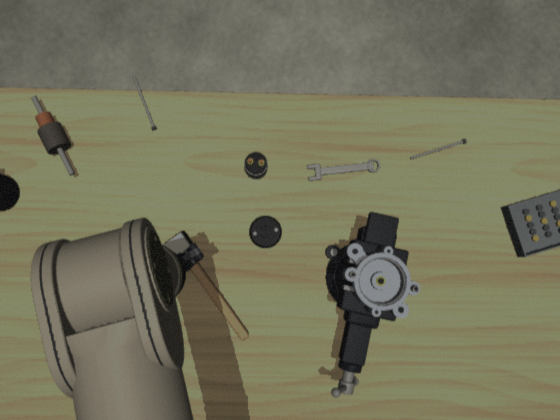

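```bash
python3 - <<'E'
from h import *
np.set_printoptions(precision=3,suppress=True)
i=cv2.imread("pics/side1.png")[130:250,220:340]
i=cv2.convertScaleAbs(cv2.resize(i,None,fx=5,fy=5,interpolation=3),alpha=2.2,beta=15)
cv2.imwrite("pics/crop2.png",i)
c=camera("side");P=cloud(c)
for r in range(176,226,4): print(r,P[r,278],c["depth"][r,278].round(3))
E
```

```text
176 [0.51  0.18  0.416] 0.52
180 [0.508 0.183 0.413] 0.52
184 [0.505 0.186 0.41 ] 0.519
188 [0.503 0.188 0.406] 0.52
192 [0.5   0.193 0.405] 0.517
196 [0.503 0.189 0.392] 0.53
200 [0.529 0.155 0.336] 0.6
204 [0.53  0.153 0.326] 0.609
208 [ 0.697 -0.067 -0.001] 1.037
212 [ 0.687 -0.053  0.003] 1.023
216 [ 0.68  -0.044  0.002] 1.015
220 [ 0.672 -0.033  0.003] 1.006
224 [ 0.648 -0.002  0.035] 0.956
```

View pics/crop2.png

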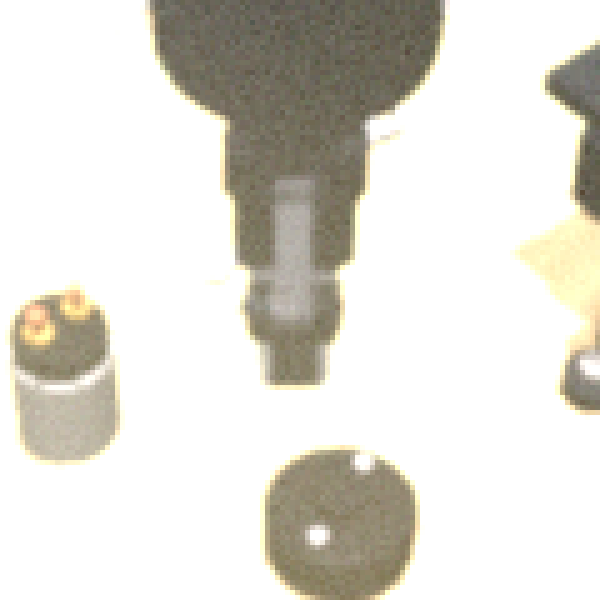

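The crop shows the fingertips ending at about row 206, z of roughly 0.315 m. They stand about 38 mm higher than the reported TCP implies, so they closed above the handle. I'll go down again and check the tip height on the way.

carry_out([
  [0, 0, 0.35, 0, 1],
  [0, 0, 0.7, 0, 1],
  [0, 0, 1, 0, 1],
  [0, 0, 1, 0, 1],
])

```text
clock: 6.12
position: [0.534, 0.144, 0.1457]
ee_rot: [0.95, 0.314, -0.003, 0.001]
ft_force: [-0.6, 0.5, 0.4]
grip_width: 0.847
grasp_force: 0.0
```

carry_out([
  [0, 0, 0.3, 0, 1],
  [0, 0, 0.62, 0, 1],
  [0, 0, 0.62, 0, 1],
  [0, 0, 0.62, 0, 1],
  [0, 0, 0.62, 0, 1],
])

```text
clock: 6.75
position: [0.538, 0.1454, 0.0585]
ee_rot: [0.95, 0.314, 0.002, -0.0]
ft_force: [-0.9, -0.3, -0.3]
grip_width: 1.004
grasp_force: 0.0
```

```bash
python3 - <<'E'
from h import *
np.set_printoptions(precision=4,suppress=True)
plan([.5356,.1447,.006],36.5)
c,P,a=look("side","side2")
m=(abs(a[:,0])<.03)&(abs(a[:,1])<.075)&(a[:,2]>-.05)&(a[:,2]<.1)
for lo,hi in((-.075,-.03),(-.03,-.012),(-.012,.012),(.012,.03),(.03,.075)):
    q=a[m&(a[:,1]>lo)&(a[:,1]<hi)]
    print(lo,len(q), np.histogram(q[:,2],bins=np.arange(-.05,.101,.01))[0])
i=cv2.imread("pics/side2.png")[170:330,190:400]
cv2.imwrite("pics/crop3.png",cv2.convertScaleAbs(cv2.resize(i,None,fx=3.6,fy=3.6,interpolation=3),alpha=1.6,beta=10))
E
```

```text
t 6.75 pos [0.538  0.1454 0.0585] yaw 36.56 F [-0.9 -0.3 -0.3] grip 1.004 0.0
[-0.016 -0.006  0.35   0.002]
-0.075 0 [0 0 0 0 0 0 0 0 0 0 0 0 0 0 0]
-0.03 0 [0 0 0 0 0 0 0 0 0 0 0 0 0 0 0]
-0.012 211 [  0   2  24  31 116  38   0   0   0   0   0   0   0   0   0]
0.012 11 [0 0 0 5 2 0 0 0 0 0 0 0 0 2 2]
0.03 163 [ 0  0  0  0  0  0  0  0  3  4  0  0 12 81 63]
```

View pics/crop3.png

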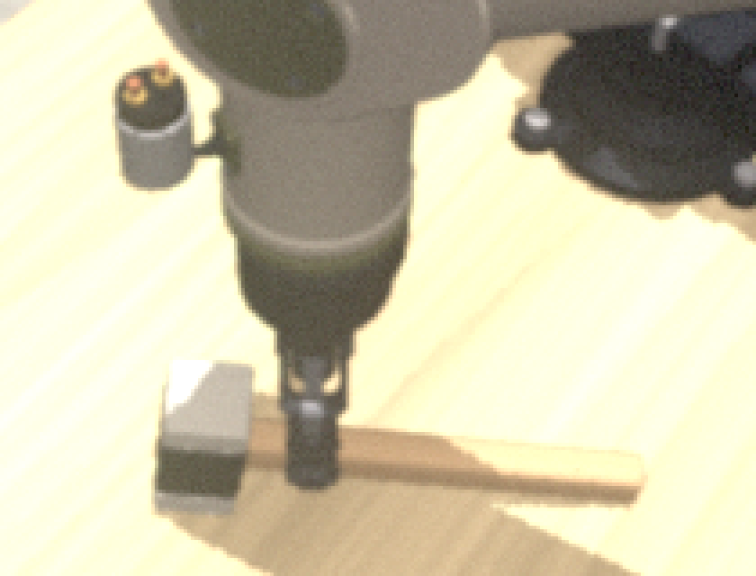

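```bash
python3 - <<'E'
from h import *
np.set_printoptions(precision=4,suppress=True)
c=camera("side");f=210/np.tan(np.radians(c["vertical_fov"])/2);o=manip.get_obs()
p=np.array(o["position"]);x=Ro.from_quat(o["ee_rot"]).as_matrix()[:,0];w=np.array([-x[1],x[0],0])
C=-c["R"].T@c["t"]
for u,v in((277,303),(277,285)):
    r=c["R"].T@np.array([(u-c["cx"])/f,(v-c["cy"])/f,1])
    for l in(.043,.057):
        s=(l-(C-p)@w)/(r@w);X=C+s*r;print(u,v,l,X,"along",(X-p)@x)
P=cloud(c)
for v in range(255,312,5): print(v,P[v,277],(P[v,277]-p)@w)
E
```

```text
277 303 0.043 [0.5109 0.1791 0.0853] along -0.001042182508143876
277 303 0.057 [0.5024 0.1903 0.1115] along -0.001175892669739499
277 285 0.043 [0.5111 0.1792 0.1498] along -0.0006724443629528814
277 285 0.057 [0.5025 0.1904 0.1735] along -0.0008200647041238936
255 [0.516  0.1733 0.2297] 0.03526849755895833
260 [0.5165 0.1726 0.2142] 0.034441844142025134
265 [0.5158 0.1734 0.201 ] 0.03548676471645293
270 [0.5152 0.1741 0.1872] 0.036397042032349364
275 [0.509  0.1821 0.1879] 0.046523231462768155
280 [0.5024 0.1907 0.19  ] 0.057371953299729536
285 [0.4974 0.197  0.1878] 0.0653986117163109
290 [0.496  0.1989 0.1758] 0.06775492286422621
295 [0.4947 0.2004 0.1629] 0.06976825298744695
300 [0.4961 0.1985 0.1415] 0.06738263598831948
305 [0.5046 0.1874 0.0973] 0.053372817588483834
310 [0.5284 0.156  0.0015] 0.013994346200731748
```

carry_out([
  [-0.01, 0, 0.12, 0, 1],
  [-0.01, 0, 0.24, 0, 1],
  [-0.01, 0, 0.33, 0, 1],
  [-0.01, 0, 0.33, 0, 1],
])

```text
clock: 7.35
position: [0.5342, 0.1434, 0.0048]
ee_rot: [0.95, 0.314, -0.001, 0.0]
ft_force: [0.4, -0.4, 0.1]
grip_width: 1.002
grasp_force: 0.0
```

carry_out([
  [0, 0, 0, 0, -1],
  [0, 0, 0, 0, -1],
  [0, 0, 0, 0, -1],
  [0, 0, 0, 0, -1],
  [0, 0, 0, 0, -1],
  [0, 0, 0, 0, -1],
  [0, 0, 0, 0, -1],
], force=120)

```text
clock: 8.22
position: [0.5354, 0.1443, 0.0069]
ee_rot: [0.949, 0.314, 0.0, -0.0]
ft_force: [-2.2, 1.0, 5.7]
grip_width: 0.242
grasp_force: 117.1
```

carry_out([
  [0, 0, -0.1, 0, -1],
  [0, 0, -0.3, 0, -1],
  [0, 0, -0.6, 0, -1],
  [0, 0, -0.9, 0, -1],
  [0, 0, -1, 0, -1],
  [0, 0, -1, 0, -1],
])

```text
clock: 8.98
position: [0.5351, 0.144, 0.1564]
ee_rot: [0.95, 0.314, 0.0, -0.0]
ft_force: [0.2, 0.2, -5.4]
grip_width: 0.241
grasp_force: 118.0
```

carry_out([
  [0, 0, -0.2, 0, -1],
  [0, 0, -0.5, 0, -1],
  [0, 0, -0.8, 0, -1],
  [0, 0, -1, 0, -1],
  [0, 0, -1, 0, -1],
  [0, 0, -1, 0, -1],
])

```text
clock: 9.72
position: [0.5344, 0.1438, 0.3035]
ee_rot: [0.95, 0.314, -0.002, 0.0]
ft_force: [0.1, 0.3, -6.1]
grip_width: 0.24
grasp_force: 118.4
```

```bash
cat > tilt.py <<'E'
from h import *
import sys
np.set_printoptions(precision=4,suppress=True)
o=manip.get_obs();print(o["position"],o["ft_force"],o["grip_width"],o["grasp_force"])
for n in("side","top"):
    c,P,a=look(n,n+sys.argv[1])
    hd=a[(a[:,0]>.036)&(a[:,0]<.11)&(abs(a[:,1])<.04)&(a[:,2]>-.08)&(a[:,2]<.14)]
    ha=a[(a[:,0]<-.06)&(a[:,0]>-.2)&(abs(a[:,1])<.025)&(a[:,2]>-.05)&(a[:,2]<.1)]
    print(n,len(hd),len(ha))
    if len(ha)>20: print(" handle z(x)",np.polyfit(ha[:,0],ha[:,2],1),"y(x)",np.polyfit(ha[:,0],ha[:,1],1),ha.min(0),ha.max(0))
    if len(hd)>20:
        print(" head min",np.percentile(hd,1,0),"max",np.percentile(hd,99,0))
        t=hd[hd[:,2]>np.percentile(hd[:,2],99)-.012];pl=np.linalg.lstsq(np.c_[t[:,:2],np.ones(len(t))],t[:,2],rcond=None)[0]
        print(" top plane slopes x,y,c",pl,"centre",cv2.minAreaRect(t[:,:2].astype(np.float32)),len(t))
E
python3 tilt.py 3; python3 -c "
from h import *
plan([.46,-.14,.33],-11.5)"
```

```text
[0.5344 0.1438 0.3035] [ 0.1058  0.3002 -6.1216] 0.2399648996404575 118.43364357948303
side 2203 1619
 handle z(x) [0.1306 0.0408] y(x) [0.0048 0.0056] [-0.1829 -0.0122 -0.0023] [-0.0601  0.0117  0.0412]
 head min [ 0.0367 -0.0209  0.0008] max [0.089  0.0242 0.0912]
 top plane slopes x,y,c [ 0.111  -0.0678  0.081 ] centre ((0.058711905032396317, -0.0003947783261537552), (0.048282232135534286, 0.04555545374751091), 89.392333984375) 887
top 243 1224
 handle z(x) [0.1293 0.0452] y(x) [ 0.0017 -0.0023] [-0.1845 -0.0122  0.0026] [-0.0601  0.0105  0.042 ]
 head min [ 0.0375 -0.0245 -0.0004] max [ 0.0865 -0.0197  0.0871]
 top plane slopes x,y,c [-0.0934  0.7615  0.1048] centre ((0.05837352201342583, -0.02227213606238365), (0.004345654509961605, 0.04346930980682373), 86.49674987792969) 56
t 9.82 pos [0.5344 0.1437 0.3039] yaw 36.56 F [-0.6  0.2 -5.3] grip 0.236 118.4
[-0.508  0.408 -0.058  0.534]
[-0.376  0.532 -0.058  0.534]
[-0.214  0.616 -0.058  0.534]
```

View pics/side3.png

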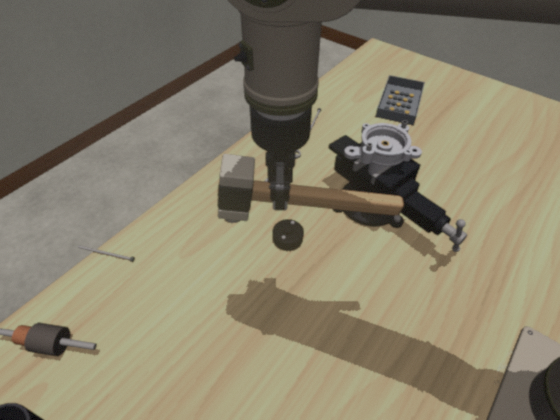

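The mallet is held well, at a slope of about 7.4°, with its head at (237,185). The head's lower face lies 5 mm below the reported TCP, 71 mm ahead of it. Next: move over dowel A.

carry_out([
  [-0.16, 0.13, 0, 0.18, -1],
  [-0.33, 0.27, 0, 0.36, -1],
  [-0.49, 0.4, 0, 0.53, -1],
  [-0.49, 0.4, 0, 0.53, -1],
])

```text
clock: 10.32
position: [0.5112, 0.049, 0.3055]
ee_rot: [0.984, 0.177, -0.001, -0.0]
ft_force: [0.5, 0.5, -5.6]
grip_width: 0.24
grasp_force: 118.2
```

carry_out([
  [-0.12, 0.18, 0, 0.18, -1],
  [-0.24, 0.36, 0, 0.36, -1],
  [-0.37, 0.53, 0, 0.53, -1],
  [-0.37, 0.53, 0, 0.53, -1],
])

```text
clock: 10.82
position: [0.4873, -0.0442, 0.3057]
ee_rot: [0.999, 0.04, -0.0, -0.0]
ft_force: [0.6, 0.8, -4.7]
grip_width: 0.239
grasp_force: 118.4
```

```bash
python3 -c "
from h import *
plan([.4688,-.1471,.30],-11.5)"
```

```text
t 10.82 pos [ 0.4873 -0.0442  0.3057] yaw 4.53 F [ 0.6  0.8 -4.7] grip 0.239 118.4
[-0.177  0.674  0.038  0.534]
```

carry_out([
  [-0.06, 0.22, 0, 0.18, -1],
  [-0.12, 0.45, 0.02, 0.36, -1],
  [-0.18, 0.67, 0.04, 0.53, -1],
  [-0.18, 0.67, 0.04, 0.53, -1],
  [-0.18, 0.67, 0.04, 0.53, -1],
])

```text
clock: 11.45
position: [0.4693, -0.1446, 0.3001]
ee_rot: [0.995, -0.097, -0.0, -0.0]
ft_force: [0.2, 0.3, -4.5]
grip_width: 0.242
grasp_force: 118.6
```

```bash
python3 tilt.py 4; python3 -c "
from h import *
plan([.4688,-.1471,.30],-11.5)"
```

```text
[ 0.4693 -0.1446  0.3001] [ 0.2435  0.3203 -4.4998] 0.2417032129651652 118.58768820762634
side 1489 1484
 handle z(x) [0.137  0.0403] y(x) [0.0054 0.0061] [-0.1836 -0.0123 -0.0019] [-0.0601  0.0131  0.0415]
 head min [ 0.0368 -0.0197 -0.0736] max [0.0882 0.0244 0.0916]
 top plane slopes x,y,c [ 0.1176 -0.0813  0.081 ] centre ((0.05933761224150658, 0.0002160482108592987), (0.046248987317085266, 0.04639642685651779), 89.95736694335938) 473
top 1366 1055
 handle z(x) [0.1462 0.0468] y(x) [-0.0058  0.0004] [-0.1689 -0.0129  0.0052] [-0.0601  0.0106  0.044 ]
 head min [ 0.0369 -0.023   0.0042] max [0.0916 0.0233 0.0926]
 top plane slopes x,y,c [ 0.1079 -0.0147  0.0819] centre ((0.05917643755674362, -0.0011727549135684967), (0.04670766368508339, 0.04630694165825844), 89.64137268066406) 957
t 11.55 pos [ 0.4696 -0.1438  0.3002] yaw -11.08 F [ 0.4  0.8 -5.5] grip 0.239 118.6
[-0.001  0.023  0.001  0.014]
```

View pics/side4.png

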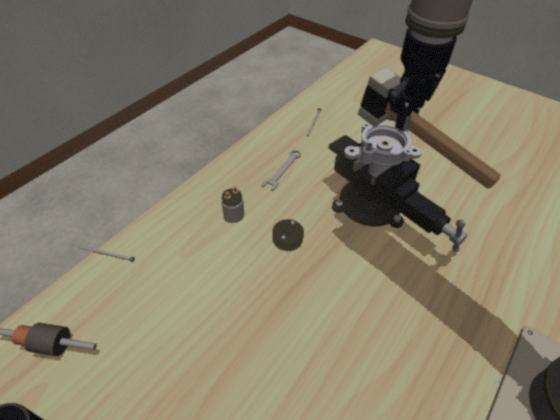

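carry_out([
  [0, 0.02, 0.13, 0.01, -1],
  [0, 0.02, 0.13, 0.01, -1],
  [0, 0.02, 0.13, 0.01, -1],
  [0, 0.02, 0.475, 0.01, -1],
  [0, 0.02, 0.13, 0.01, -1],
  [0, 0.02, 0.13, 0.01, -1],
  [0, 0.02, 0.13, 0.01, -1],
])

```text
clock: 12.42
position: [0.4693, -0.1471, 0.2814]
ee_rot: [0.995, -0.099, 0.001, -0.0]
ft_force: [0.1, -0.9, -5.3]
grip_width: 0.238
grasp_force: 119.4
```

```bash
cat > dow.py <<'E'
from h import *
import sys
np.set_printoptions(precision=4,suppress=True)
o=manip.get_obs();print(o["clock"],o["position"],o["ft_force"],o["joint_pos"][6])
for n in("side","top"):
    c=camera(n);P=cloud(c);ok=c["depth"]>0
    for k,xy in(("A",(.5335,-.1603)),("B",(.5105,-.2738))):
        r=np.hypot(P[...,0]-xy[0],P[...,1]-xy[1])
        m=ok&(r<.0065)&(P[...,2]<.24)&(P[...,2]>.2155)
        f=ok&(r<.03)&(r>.009)&(abs(P[...,2]-.2135)<.004)
        print(n,k,m.sum(),"top",np.percentile(P[m][:,2],[50,80,95]) if m.sum()>3 else None,"face",np.median(P[f][:,2]) if f.sum() else None)
E
python3 dow.py; python3 tilt.py 5
```

```text
12.425 [ 0.4693 -0.1471  0.2814] [ 0.0509 -0.9134 -5.3089] -1.5705025201729432
side A 35 top [0.2243 0.2261 0.2272] face 0.214139226113734
side B 0 top None face 0.21288063599138624
top A 0 top None face 0.2150375991215437
top B 50 top [0.2292 0.2303 0.2323] face 0.21435532872779725
[ 0.4689 -0.1472  0.2807] [-0.769   0.5541 -5.6189] 0.24172021192956994 119.44679260253906
side 1652 1389
 handle z(x) [0.1804 0.0405] y(x) [0.0066 0.0067] [-0.1823 -0.0115 -0.0091] [-0.0601  0.0132  0.0383]
 head min [ 0.0368 -0.0282 -0.0783] max [0.1035 0.0248 0.0951]
 top plane slopes x,y,c [ 0.1377 -0.0813  0.0831] centre ((0.058599237352609634, 0.0003419257700443268), (0.044638343155384064, 0.04646650329232216), 0.5762735605239868) 442
top 1396 1056
 handle z(x) [0.1844 0.0462] y(x) [-0.0032  0.0011] [-0.1749 -0.0123 -0.0042] [-0.06    0.0107  0.04  ]
 head min [ 0.0369 -0.0343 -0.0698] max [0.1068 0.0234 0.096 ]
 top plane slopes x,y,c [ 0.1343 -0.0205  0.0833] centre ((0.05843087285757065, -0.00035449862480163574), (0.04480545595288277, 0.04643721505999565), 0.009328733198344707) 887
```

```bash
python3 - <<'E'
from h import *
for n in("side","top"):
    P=np.load(n+".npz")["P"]
    for k,xy in(("A",(.5335,-.1603)),("B",(.5105,-.2738))):
        r=np.hypot(P[...,0]-xy[0],P[...,1]-xy[1]);m=(r<.0065)&(P[...,2]<.24)&(P[...,2]>.2155)
        print(n,k,m.sum(),np.percentile(P[m][:,2],[50,80,95]).round(4))
E
```

```text
side A 42 [0.224  0.2281 0.2294]
side B 42 [0.2252 0.2291 0.2308]
top A 38 [0.2277 0.2294 0.2308]
top B 46 [0.2279 0.2303 0.2321]
```

carry_out([
  [0, 0, 0, 0, -1],
  [0, 0, 0.38, 0, -1],
  [0, 0, 0, 0, -1],
  [0, 0, 0, 0, -1],
  [0, 0, 0, 0, -1],
])

```text
clock: 13.25
position: [0.4691, -0.1474, 0.2809]
ee_rot: [0.995, -0.1, 0.0, -0.0]
ft_force: [-0.4, 0.2, -5.4]
grip_width: 0.243
grasp_force: 120.8
```

```bash
python3 dow.py; python3 tilt.py 6 | grep -v head
```

```text
13.25 [ 0.4691 -0.1474  0.2809] [-0.4229  0.2349 -5.387 ] -1.570702191011267
side A 30 top [0.2214 0.2236 0.2241] face 0.21408556686587882
side B 0 top None face 0.21329519155573234
top A 0 top None face 0.21493239353188037
top B 47 top [0.229  0.2304 0.2316] face 0.21418618574887227
[ 0.4688 -0.1473  0.2805] [-0.3059 -0.6102 -4.797 ] 0.2379820858376218 120.8443808555603
side 1599 1341
 handle z(x) [0.2473 0.0402] y(x) [0.003  0.0065] [-0.1797 -0.0106 -0.0205] [-0.06    0.013   0.0349]
 top plane slopes x,y,c [ 0.1936 -0.0765  0.0845] centre ((0.05602317303419113, 0.00047952868044376373), (0.04644740745425224, 0.042216964066028595), 86.781494140625) 415
top 1426 1050
 handle z(x) [0.2536 0.0464] y(x) [-0.0049  0.001 ] [-0.1776 -0.0119 -0.0153] [-0.0601  0.0107  0.0362]
 top plane slopes x,y,c [ 0.1869 -0.0178  0.0849] centre ((0.056900784373283386, -0.0006635915488004684), (0.04622360318899155, 0.04169810935854912), 89.9570083618164) 818
```

carry_out([
  [0, 0, 0.04, 0, -1],
  [0, 0, 0.04, 0, -1],
  [0, 0, 0.42, 0, -1],
  [0, 0, 0.04, 0, -1],
  [0, 0, 0, 0, -1],
  [0, 0, 0, 0, -1],
])

```text
clock: 14.2
position: [0.4694, -0.1474, 0.2814]
ee_rot: [0.995, -0.1, 0.001, -0.0]
ft_force: [-0.0, 0.1, -5.5]
grip_width: 0.239
grasp_force: 125.0
```

```bash
python3 dow.py; python3 tilt.py 7 | grep -v head
```

```text
14.2 [ 0.4694 -0.1474  0.2814] [-0.0023  0.098  -5.5212] -1.5708954086934823
side A 30 top [0.2219 0.2234 0.2243] face 0.2141815814693959
side B 0 top None face 0.21312643059233716
top A 0 top None face 0.21400126961669627
top B 46 top [0.2288 0.2306 0.2313] face 0.21432905358136825
[ 0.4688 -0.1473  0.2804] [-0.4034  0.6063 -5.6525] 0.24221276956318677 124.95071411132812
side 1540 1290
 handle z(x) [0.3464 0.0408] y(x) [0.0043 0.0066] [-0.1751 -0.0116 -0.0348] [-0.0602  0.0128  0.0286]
 top plane slopes x,y,c [ 0.2849 -0.0664  0.0868] centre ((0.052889641374349594, -0.00010536424815654755), (0.048309724777936935, 0.03548039123415947), 87.60038757324219) 372
top 1456 985
 handle z(x) [0.3519 0.0468] y(x) [0.0011 0.0018] [-0.1754 -0.012  -0.0318] [-0.0601  0.0109  0.0297]
 top plane slopes x,y,c [ 0.2095 -0.0208  0.0909] centre ((0.05431424826383591, -0.00040537305176258087), (0.036442436277866364, 0.04584181681275368), 0.4799790680408478) 700
```

```bash
python3 -c "
from h import *
plan([.48,.10,.28],10)"
```

```text
t 14.4 pos [ 0.4687 -0.1473  0.2803] yaw -11.44 F [-0.4 -1.3 -5.2] grip 0.241 125.0
[-0.084 -0.544  0.001 -0.238]
[-0.016 -0.55   0.001 -0.238]
[ 0.052 -0.548  0.001 -0.238]
```

carry_out([
  [-0.04, -0.27, 0, -0.12, -1],
  [-0.08, -0.54, 0, -0.24, -1],
  [-0.13, -0.81, 0, -0.36, -1],
  [-0.13, -0.81, 0, -0.36, -1],
])

```text
clock: 14.9
position: [0.4737, -0.0208, 0.2802]
ee_rot: [1.0, -0.002, -0.001, -0.0]
ft_force: [-0.9, -0.9, -5.9]
grip_width: 0.237
grasp_force: 124.6
```

carry_out([
  [0.01, -0.27, 0, -0.12, -1],
  [0.02, -0.54, 0, -0.24, -1],
  [0.03, -0.82, 0, -0.36, -1],
  [0.03, -0.82, 0.2, -0.36, -1],
  [0.03, -0.82, 0.2, -0.36, -1],
])

```text
clock: 15.52
position: [0.4786, 0.0986, 0.249]
ee_rot: [0.996, 0.089, -0.002, 0.001]
ft_force: [-0.2, 0.2, -4.6]
grip_width: 0.241
grasp_force: 124.4
```

```bash
python3 dow.py;python3 dow.py;  python3 -c "
from h import *
plan([.48,.10,.1],10)"
```

```text
15.525 [0.4786 0.0986 0.249 ] [-0.1997  0.1686 -4.5511] -1.6871788596858202
side A 33 top [0.2219 0.2234 0.2238] face 0.2141922920690962
side B 39 top [0.2266 0.2294 0.2308] face 0.21407045432903277
top A 38 top [0.222  0.2233 0.2241] face 0.214381598872819
top B 50 top [0.2282 0.2301 0.2318] face 0.2144253290176629
15.625 [0.48   0.0982 0.2515] [-0.4734 -0.0746 -4.574 ] -1.6873117173527308
side A 33 top [0.221  0.2231 0.2237] face 0.21408901604479555
side B 41 top [0.2249 0.2294 0.2305] face 0.2142343391170245
top A 36 top [0.2214 0.2231 0.2252] face 0.21443654317000407
top B 47 top [0.2287 0.2302 0.2314] face 0.21427777924459343
t 15.72 pos [0.4804 0.0982 0.2521] yaw 10.1 F [-0.3  0.1 -5.7] grip 0.236 124.4
[-0.    -0.006  0.507  0.002]
[-0.    -0.006  0.507  0.002]
```

carry_out([
  [0, 0, 0.35, 0, -1],
  [0, 0, 0.7, 0, -1],
  [0, 0, 1, 0, -1],
  [0, 0, 1, 0, -1],
])

```text
clock: 16.23
position: [0.4782, 0.0977, 0.0993]
ee_rot: [0.996, 0.088, -0.002, 0.001]
ft_force: [0.1, 0.1, -3.9]
grip_width: 0.239
grasp_force: 124.3
```

carry_out([
  [0, 0, 0.27, 0, -1],
  [0, 0, 0.33, 0, -1],
  [0, 0, 0.39, 0, -1],
  [0, 0, 0.45, 0, -1],
  [0, 0, 0.51, 0, -1],
  [0, 0, 0.56, 0, -1],
  [0, 0, 0.6, 0, -1],
  [0, 0, 0.62, 0, -1],
  [0, 0, 0.62, 0, -1],
])

```text
clock: 17.35
position: [0.4794, 0.0984, 0.0076]
ee_rot: [0.996, 0.089, -0.0, 0.0]
ft_force: [1.7, 0.1, -2.1]
grip_width: 0.239
grasp_force: 122.5
```

```bash
python3 tilt.py 8
```

```text
[0.4794 0.0984 0.0076] [ 1.7457  0.0637 -2.0721] 0.23923758218453314 122.47306108474731
side 1461 1842
 handle z(x) [0.1336 0.0274] y(x) [0.025  0.0102] [-0.1999 -0.0248 -0.0105] [-0.06    0.025   0.0419]
 head min [ 0.0366 -0.0212 -0.0086] max [0.1086 0.0393 0.0938]
 top plane slopes x,y,c [ 0.1331 -0.0486  0.0817] centre ((0.05924719572067261, -0.0006567444652318954), (0.047519441694021225, 0.04567761719226837), 89.55794525146484) 483
top 1129 365
 handle z(x) [-0.0552 -0.011 ] y(x) [-0.0967 -0.0315] [-0.1998 -0.025  -0.0121] [-0.0644  0.0003  0.0255]
 head min [ 0.0384 -0.0392 -0.0106] max [0.1093 0.0393 0.095 ]
 top plane slopes x,y,c [0.1214 0.0067 0.0825] centre ((0.059979043900966644, -0.0013533122837543488), (0.04347031190991402, 0.04600533843040466), 0.3501441776752472) 445
```

carry_out([
  [0, 0, -0.15, 0, -1],
  [0, 0, -0.4, 0, -1],
  [0, 0, -0.75, 0, -1],
  [0, 0, -1, 0, -1],
  [0, 0, -1, 0, -1],
])

```text
clock: 18.08
position: [0.4811, 0.099, 0.1601]
ee_rot: [0.996, 0.088, 0.002, -0.001]
ft_force: [-0.4, 0.8, -5.5]
grip_width: 0.24
grasp_force: 122.2
```

carry_out([
  [0, 0, -0.3, 0, -1],
  [0, 0, -0.65, 0, -1],
  [0, 0, -0.92, 0, -1],
  [0, 0, -0.92, 0, -1],
  [0, 0, -0.92, 0, -1],
])

```text
clock: 18.7
position: [0.4788, 0.0984, 0.2933]
ee_rot: [0.996, 0.089, -0.002, 0.001]
ft_force: [-0.1, -0.4, -5.6]
grip_width: 0.238
grasp_force: 122.2
```

```bash
python3 -c "
from h import *
plan([.446,-.2604,.29],-11.5)"
```

```text
t 18.7 pos [0.4788 0.0984 0.2933] yaw 10.17 F [-0.1 -0.4 -5.6] grip 0.238 122.2
[-0.159  0.579  0.006  0.181]
[-0.104  0.591  0.006  0.181]
[-0.048  0.599  0.006  0.181]
[0.009 0.6   0.006 0.181]
```

carry_out([
  [-0.07, 0.26, 0, 0.08, -1],
  [-0.14, 0.52, 0, 0.16, -1],
  [-0.21, 0.77, 0, 0.24, -1],
  [-0.21, 0.77, 0, 0.24, -1],
])

```text
clock: 19.2
position: [0.4685, -0.026, 0.2959]
ee_rot: [1.0, 0.021, 0.0, -0.0]
ft_force: [-0.4, 1.2, -5.0]
grip_width: 0.243
grasp_force: 122.0
```

carry_out([
  [-0.04, 0.26, 0, 0.08, -1],
  [-0.08, 0.53, 0, 0.16, -1],
  [-0.11, 0.79, 0, 0.24, -1],
  [-0.11, 0.79, 0, 0.24, -1],
])

```text
clock: 19.7
position: [0.4577, -0.1441, 0.2959]
ee_rot: [0.999, -0.041, 0.0, 0.0]
ft_force: [-0.2, 1.3, -4.9]
grip_width: 0.24
grasp_force: 121.9
```

carry_out([
  [0, 0.26, 0, 0.08, -1],
  [-0.01, 0.53, 0, 0.16, -1],
  [-0.01, 0.8, 0, 0.24, -1],
  [-0.01, 0.8, 0, 0.24, -1],
  [-0.01, 0.8, 0, 0.24, -1],
])

```text
clock: 20.32
position: [0.4484, -0.2589, 0.2956]
ee_rot: [0.995, -0.099, -0.0, -0.0]
ft_force: [0.4, 0.5, -5.2]
grip_width: 0.241
grasp_force: 122.0
```

```bash
python3 tilt.py 9; python3 -c "
from h import *
plan([.446,-.2604,.28],-11.5)"
```

```text
[ 0.4484 -0.2589  0.2956] [ 0.3792  0.463  -5.2314] 0.2411627452769862 122.00908184051514
side 1459 1302
 handle z(x) [0.154  0.0404] y(x) [0.0041 0.0068] [-0.1824 -0.0124 -0.0053] [-0.0601  0.0128  0.0408]
 head min [ 0.0366 -0.0197 -0.0796] max [0.0914 0.0245 0.0935]
 top plane slopes x,y,c [ 0.1336 -0.086   0.0818] centre ((0.05910634994506836, 0.00024194642901420593), (0.04754587262868881, 0.045971594750881195), 89.36703491210938) 418
top 1728 913
 handle z(x) [0.171  0.0472] y(x) [-0.014   0.0015] [-0.1492 -0.0116  0.0034] [-0.0601  0.0115  0.042 ]
 head min [ 0.0368 -0.022  -0.0798] max [0.094  0.0237 0.0951]
 top plane slopes x,y,c [ 0.1236 -0.026   0.083 ] centre ((0.05905300751328468, -0.00043950416147708893), (0.04598274081945419, 0.046870362013578415), 0.27155452966690063) 979
t 20.43 pos [ 0.4487 -0.2583  0.2957] yaw -11.33 F [-0.6  0.5 -5.8] grip 0.237 122.0
[-0.015  0.017  0.104  0.006]
```

carry_out([
  [-0.01, 0.02, 0.09, 0.01, -1],
  [-0.01, 0.02, 0.09, 0.01, -1],
  [-0.01, 0.02, 0.09, 0.01, -1],
  [-0.01, 0.02, 0.48, 0.01, -1],
  [-0.01, 0.02, 0.09, 0.01, -1],
  [-0.01, 0.02, 0.09, 0.01, -1],
  [-0.01, 0.02, 0.09, 0.01, -1],
])

```text
clock: 21.3
position: [0.4467, -0.2621, 0.2827]
ee_rot: [0.995, -0.102, 0.001, -0.0]
ft_force: [-0.1, 0.4, -5.7]
grip_width: 0.243
grasp_force: 124.2
```

```bash
python3 dow.py; python3 tilt.py 10 | grep -v head
```

```text
21.3 [ 0.4467 -0.2621  0.2827] [-0.1408  0.3977 -5.7294] -1.2693760372683862
side A 32 top [0.2219 0.2235 0.2245] face 0.21386283651079696
side B 27 top [0.2212 0.2229 0.2238] face 0.2140465494475186
top A 34 top [0.2223 0.2241 0.2256] face 0.21460118237704084
top B 24 top [0.2218 0.224  0.2247] face 0.2142628422533538
[ 0.4464 -0.2619  0.2821] [ 0.5236 -0.71   -5.3005] 0.23569833473346635 124.16223764419556
side 1607 1229
 handle z(x) [0.2348 0.0405] y(x) [0.0009 0.0072] [-0.1801 -0.011  -0.0189] [-0.0601  0.0142  0.0366]
 top plane slopes x,y,c [ 0.1889 -0.0774  0.0847] centre ((0.057078003883361816, 0.000193106010556221), (0.04814909026026726, 0.041535574942827225), 87.3009033203125) 362
top 2041 919
 handle z(x) [0.2533 0.0474] y(x) [-0.0181  0.0017] [-0.1569 -0.0121 -0.0085] [-0.06    0.0119  0.0371]
 top plane slopes x,y,c [ 0.1748 -0.0204  0.0857] centre ((0.057396065443754196, -0.00038037262856960297), (0.04276794195175171, 0.04699920490384102), 0.017706703394651413) 878
```

Dowel B now stands level with dowel A. One more blow will make sure it is home.

carry_out([
  [0, 0, 0.05, 0, -1],
  [0, 0, 0.05, 0, -1],
  [0, 0, 0.42, 0, -1],
  [0, 0, 0.05, 0, -1],
  [0, 0, 0, 0, -1],
  [0, 0, 0, 0, -1],
])

```text
clock: 22.25
position: [0.4469, -0.2623, 0.2829]
ee_rot: [0.995, -0.102, 0.001, 0.0]
ft_force: [1.2, -0.7, -5.4]
grip_width: 0.239
grasp_force: 126.9
```

```bash
python3 dow.py; python3 tilt.py 11 | grep handle; python3 -c "
from h import *
plan([.48,.10,.29],10)"
```

```text
22.25 [ 0.4469 -0.2623  0.2829] [ 1.193  -0.6602 -5.4377] -1.2685837226787369
side A 28 top [0.2216 0.223  0.2233] face 0.2140330086934633
side B 24 top [0.2216 0.2229 0.2237] face 0.21395431696392736
top A 36 top [0.2227 0.224  0.2255] face 0.21436414581319022
top B 28 top [0.222  0.2242 0.2254] face 0.2140070090366919
 handle z(x) [0.3078 0.041 ] y(x) [0.0003 0.0068] [-0.1768 -0.0105 -0.0298] [-0.0601  0.014   0.0325]
 handle z(x) [0.3256 0.0479] y(x) [-0.0172  0.0016] [-0.1605 -0.0107 -0.0219] [-0.0601  0.0115  0.0346]
t 22.45 pos [ 0.4461 -0.2619  0.2817] yaw -11.74 F [ 0.3 -0.1 -4.4] grip 0.24 126.9
[-0.067 -0.602 -0.014 -0.181]
[-0.01  -0.606 -0.014 -0.181]
[ 0.047 -0.604 -0.014 -0.181]
[ 0.104 -0.597 -0.014 -0.181]
```

carry_out([
  [-0.03, -0.27, -0.05, -0.08, -1],
  [-0.06, -0.54, -0.05, -0.16, -1],
  [-0.09, -0.8, -0.05, -0.24, -1],
  [-0.09, -0.8, -0.05, -0.24, -1],
])

```text
clock: 22.95
position: [0.4579, -0.1384, 0.2893]
ee_rot: [0.999, -0.037, -0.0, -0.0]
ft_force: [0.5, -0.2, -5.6]
grip_width: 0.24
grasp_force: 126.6
```

carry_out([
  [0, -0.27, 0, -0.08, -1],
  [0.01, -0.54, 0, -0.16, -1],
  [0.01, -0.81, 0, -0.24, -1],
  [0.01, -0.81, 0, -0.24, -1],
])

```text
clock: 23.45
position: [0.4686, -0.0181, 0.2892]
ee_rot: [1.0, 0.026, -0.001, 0.0]
ft_force: [-0.1, -1.1, -5.1]
grip_width: 0.238
grasp_force: 126.6
```

carry_out([
  [0.04, -0.27, 0, -0.08, -1],
  [0.08, -0.54, 0, -0.16, -1],
  [0.11, -0.8, 0, -0.24, -1],
  [0.11, -0.8, 0, -0.24, -1],
  [0.11, -0.8, 0.3, -0.24, -1],
  [0.11, -0.8, 0.5, -0.24, -1],
  [0.11, -0.8, 0.5, -0.24, -1],
])

```text
clock: 24.32
position: [0.4783, 0.0995, 0.2131]
ee_rot: [0.996, 0.086, -0.002, 0.001]
ft_force: [0.2, -0.0, -4.1]
grip_width: 0.241
grasp_force: 126.4
```

```bash
python3 -c "
from h import *
plan([.48,.10,.007],10)"
```

```text
t 24.32 pos [0.4783 0.0995 0.2131] yaw 9.87 F [ 0.2 -0.  -4.1] grip 0.241 126.4
[ 0.006 -0.001  0.687 -0.002]
[ 0.006 -0.001  0.687 -0.002]
```

carry_out([
  [0, 0, 0.3, 0, -1],
  [0, 0, 0.6, 0, -1],
  [0, 0, 0.85, 0, -1],
  [0, 0, 1, 0, -1],
  [0, 0, 1, 0, -1],
])

```text
clock: 24.95
position: [0.4796, 0.1, 0.065]
ee_rot: [0.996, 0.086, -0.001, 0.0]
ft_force: [0.9, -0.1, -3.9]
grip_width: 0.239
grasp_force: 126.4
```

carry_out([
  [0, 0, 0.06, 0, -1],
  [0, 0, 0.12, 0, -1],
  [0, 0, 0.18, 0, -1],
  [0, 0, 0.23, 0, -1],
  [0, 0, 0.28, 0, -1],
  [0, 0, 0.32, 0, -1],
  [0, 0, 0.35, 0, -1],
  [0, 0, 0.37, 0, -1],
  [0, 0, 0.37, 0, -1],
  [0, 0, 0.37, 0, -1],
])

```text
clock: 26.2
position: [0.4792, 0.0997, 0.0093]
ee_rot: [0.996, 0.086, -0.0, 0.0]
ft_force: [0.6, -0.8, -3.4]
grip_width: 0.239
grasp_force: 125.6
```

```bash
python3 tilt.py 12; python3 -c "
from h import *
plan([.48,.10,.007],10)"
```

```text
[0.4792 0.0997 0.0093] [ 0.5688 -0.8222 -3.3506] 0.23873141217444327 125.57250738143921
side 1468 1867
 handle z(x) [0.1393 0.0266] y(x) [0.0273 0.0103] [-0.1999 -0.0249 -0.012 ] [-0.0601  0.0249  0.0427]
 head min [ 0.0364 -0.0205 -0.0102] max [0.1087 0.039  0.0954]
 top plane slopes x,y,c [ 0.1392 -0.0486  0.083 ] centre ((0.05876632034778595, -0.0009563956409692764), (0.04784636199474335, 0.04538172110915184), 89.87847900390625) 481
top 1142 394
 handle z(x) [-0.0546 -0.0119] y(x) [-0.104  -0.0319] [-0.1996 -0.0249 -0.0142] [-0.0619  0.0025  0.0257]
 head min [ 0.0383 -0.0391 -0.0124] max [0.1092 0.0394 0.0963]
 top plane slopes x,y,c [ 0.1243 -0.0015  0.0839] centre ((0.05978786572813988, -0.0014318395406007767), (0.04378904029726982, 0.045863546431064606), 0.41785743832588196) 452
t 26.3 pos [0.4792 0.0997 0.0093] yaw 9.86 F [-0.2  0.5 -3.7] grip 0.239 125.6
[ 0.005 -0.001  0.015 -0.005]
```

carry_out([
  [0, 0, 0.01, 0, -1],
  [0, 0, 0.02, 0, -1],
  [0, 0, 0.02, 0, -1],
  [0, 0, 0.02, 0, -1],
], force=30)

```text
clock: 26.8
position: [0.4798, 0.0999, 0.0065]
ee_rot: [0.996, 0.086, 0.0, -0.0]
ft_force: [1.8, 0.4, 0.3]
grip_width: 0.237
grasp_force: 125.5
```

carry_out([
  [0, 0, 0, 0, -0.4],
  [0, 0, 0, 0, 0],
  [0, 0, 0, 0, 0.5],
  [0, 0, 0, 0, 1],
  [0, 0, 0, 0, 1],
  [0, 0, 0, 0, 1],
  [0, 0, 0, 0, 1],
  [0, 0, -0.1, 0, 1],
  [0, 0, -0.3, 0, 1],
  [0, 0, -0.65, 0, 1],
  [0, 0, -1, 0, 1],
  [0, 0, -1, 0, 1],
])

```text
clock: 28.3
position: [0.4819, 0.1002, 0.1611]
ee_rot: [0.996, 0.086, 0.004, -0.002]
ft_force: [-0.0, 1.4, -0.1]
grip_width: 0.999
grasp_force: 0.0
```

carry_out([
  [0, 0, -0.3, 0, 1],
  [0, 0, -0.6, 0, 1],
  [-0.2, -0.3, -0.6, 0, 1],
  [-0.2, -0.7, -0.6, 0, 1],
  [-0.2, -1, -0.6, 0, 1],
  [-0.2, -1, -0.6, 0, 1],
])

```text
clock: 29.05
position: [0.4226, 0.2454, 0.2459]
ee_rot: [0.996, 0.089, -0.0, 0.0]
ft_force: [1.2, -0.7, 0.4]
grip_width: 1.001
grasp_force: 0.0
```

```bash
python3 dow.py; python3 - <<'E'
from h import *
c=camera("side");save(c,"side13")
for q in("mallet","end_cap","solenoid","spanner"):
    print(q,[(np.round(b["position"],3),round(b["conf"],2)) for b in boxes_of(q,c)[:2]])
E
```

```text
29.05 [0.4226 0.2454 0.2459] [ 1.2198 -0.7258  0.4359] -2.0097400001328816
side A 0 top None face None
side B 0 top None face None
top A 37 top [0.2225 0.2239 0.225 ] face 0.21454258641270818
top B 38 top [0.2219 0.2239 0.2252] face 0.21447280454135298
mallet [(array([0.402, 0.088, 0.038]), 0.88)]
end_cap []
solenoid [(array([0.761, 0.032, 0.058]), 0.65)]
spanner [(array([0.4  , 0.092, 0.038]), 0.58)]
```

View pics/side13.png

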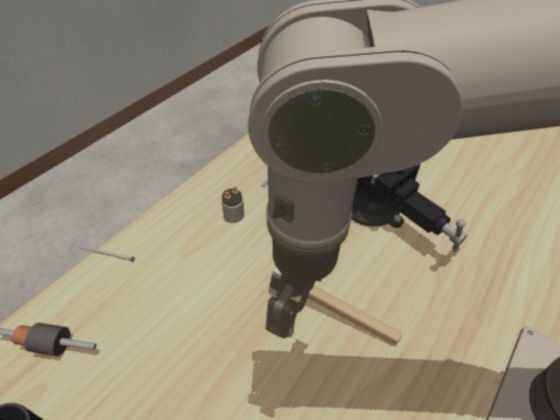

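The mallet lies on the bench, its handle running from (310,290) to (395,335), clear of the vice. The gripper is empty, and both dowels stand about 8 mm above the face. Handing in.

```bash
python3 -c "
from workcell import ticket
print(ticket.hand_in())"
```

```text
the job is handed in; nothing more can be done
None
```

I knocked both dowels home with blows (each stands about 8 mm above the face by camera), laid the mallet back on the bench clear of the vice, and handed the job in at about 29 s; the verdict wasn't shown, and the first grasp closed above the handle without touching anything, so I repeated it.

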